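# Preload a magnifier lens in a three-point centring nest

### The arm

A 7-joint arm with a two-finger parallel gripper is mounted at the origin on the work surface. World frame = base frame: x ahead of the robot, y to its left, z up, the work surface at z = 0. Lengths are in m, angles in rad, forces in N, time in s.
With the tool pointing down it reaches from about 0.4 to 0.85 m from the base axis. Payload 4.4 kg.
Tool frame: the origin (TCP) lies on the centre line of the jaws, within the pads' length; the fingertips stand 25 mm ahead of it and the grasp point (between the pads) lies 6 mm ahead of it (arm.nose_length is the distance from the TCP to the fingertips, in m); x points along the fingers, z is the direction in which the jaws open and shut, and the axes are right-handed (so a half turn about x gives the same grasp; the last joint's range is limited). The gripper opens to 94 mm and grips with 3 to 60 N. Pads are 16 mm wide; open, the fingers measure 119 mm over their backs; the gripper's body (75 mm by 177 mm) begins 78 mm behind the grasp point.
Start: joints at [-1.279, 0.628, 0.038, 1.517, -0.027, 0.996, -0.02], TCP at [0.228, 0.609, 0.197] pointing down, gripper open.
Joint ranges: [-3.06, 3.06], [-0.37, 2.12], [-1.25, 1.32], [0.18, 2.47], [-1.1, 4.24], [0.23, 1.98], [-2.94, 2.94]. Speed limits (rad/s): [2.57, 2.57, 3.14, 3.14, 3.14, 3.14, 3.14].

### API

Orientations are given as a rotation vector (axis times angle).
In Python, from rig import status, vision, arm gives the robot as it stands.
- The arm moves only by the tool drive_tool, never from a script. Its arguments are lists of equal length, an entry for each row: "claw": the opening in per cent of the stroke, from 0 (shut) to 100 (fully open); "translation": the shift along the tool's x, y, z in mm, a list of three; "rot": the turn, a rotation vector about the tool's x, y, z in rad, a list of three. A call has exactly 10 rows; each row shifts and turns the pose as measured when the row begins, along the tool's axes as they then stand; what a row does not reach is not made up. A row lasts 1/10 s, in which the tool goes at most 50 mm and 8.59 degrees, less where a joint would pass 70% of its speed; a pose out of reach is approached as far as the arm can. A call with a gripper value outside its range is refused whole. The fingers move at their own pace and stop on an object; "squeeze" is the grip in N (left out, the last holds). Time passes only in rows, so rows that do not move let the fingers close, or fill a call up. It gives the time, the measured TCP pose, the force and the opening at its end, in the units of the state.
- status.get_obs(): the state, without advancing time (a new reading comes with each control period).
- vision.camera(name): name is "scene" or "top" or "wrist"; returns (picture, depth): 400x640x3 uint8, red, green, blue; 400x640 float32, m along the optical axis (not along the pixel's ray), 0 where there is no reading.
- vision.get_calibration(name): a dict with "fx", "fy", "cx", "cy" (pixels), "pose" (4x4, takes a point from camera to world coordinates). Camera axes: x right, y up, looking along -z (the intrinsics and any distortion apply to the point x, -y, -z); pixel columns grow to the right and rows downward; lengths in m; the calibration is good to about 2 mm. A picture is of the moment at which its call begins: read the wrist's pose just before it. get_calibration takes no time and is no camera call; for the wrist camera it gives the pose at the moment of the call.
- arm.close_job(): hands the job in, once; it reports no verdict.
Trained networks look in the newest picture that a camera, given by its name, has taken for a name from the list of things; names that differ only in an ending like _2 or _b are one class to them, and where a whole thing is asked for, a point or a joint stands for the part that bears it (a point fixed in the world has none). Each returns a list of dicts, best first, with "confidence" (0 to 1); they miss things now and then, are a little off and sometimes report something else, mostly with a low value. They report only what shows in the picture. A call takes as long as a camera call. They do not tell look-alikes from the thing itself.
- vision.cut_out(camera, label): "mask" (400x640 bool, what is visible of it).
- vision.place_of(camera, label): "at" ([x, y, z] in m, in the coordinates of the camera as it stood for that picture, good to about 4 mm: a listed point, or the origin of a listed thing).
The state is a dict: "time": time; "qpos": joint angles; "joint_velocities": joint speeds; "joint_torque": joint torques, N m; "tcp_pos": TCP position; "orientation": TCP orientation; "force": force on the tool from outside, world axes, zero at the start; "torque": the same for the moment, N m; "finger_gap": finger opening in m.
Only numpy, scipy, OpenCV 4.12 (cv2) and the standard library are available. Lean on these libraries where they do the work, as an engineer would, in place of code of your own. Each camera call takes 0.05 s, during which the arm holds its last target. There are 200 camera calls.

### The job

Lay the round magnifier lens flat in the centring nest between the red-tabbed pusher and the two steel pins, then push the pusher gently forward until its sprung nose holds the lens against both pins, with the spring about half compressed and never bottomed out. Let go and leave everything else on the mat where it is.

Things in the scene. Friction and masses are not known exactly. Their poses are not given: they have to be found in the camera images.
- lens_center (a point): centre (half-way up) of the loose magnifier lens: a flat round disc with dark steel rim and slightly domed glass top, 50 mm diameter, 16 mm thick; a glass dome adds 2 mm on top, about 70 g, lying on the orange mat (top at z = 3 mm). Its rim is slippery against the nest (friction about 0.2).
- nest: fixed centring nest: aluminium plate 200 x 100 x 8 mm lying on the mat. Origin: centre of the plate's underside; x axis = pushing direction, from pusher to pins, y across the plate, z up; plate top at z = 8 mm. Pusher and pins are centred on y = 0; between them the plate is bare.
- nest_mid (a point): fixed point on the nest at x = 32, y = 0, z = 16 mm. A blue fork-shaped stop carries two steel pins (8 mm diameter, tops 19 mm above the plate, at y = +25.1 and -25.1 mm) that locate the lens. The stop is locked somewhere in a 12 mm range, not reported: with the lens against both pins, its centre lies within 6 mm of this point along x. The stop does not move in the task.
- block_tab (a point): middle of the pusher's rear face (to push on, facing nest -x), on its upright red thumb tab (36 mm wide, 12 thick), 39 mm above the nest's underside; tab top at 56 mm, and the same flat face runs down to the plate. Starts at nest x = -82 to -72 mm, slides forward as far as -20. The pusher drags with a steady 10 N, stays where left, and can push the lens along (under 1 N).
- block: the whole pusher. Origin: its rear face at the plate's top, 31 mm below block_tab; axes as the nest. At the front a brass sprung nose with a flat face, 22 mm wide, 12 high, on a screwed-out shank: face 48 to 56 mm ahead of the rear face (fixed setting, not reported). The stiff spring gives 6 N per mm, no preload, bottoms at 1.7 mm. Half compressed: about 5 N, so 15 N on the tab with the drag.
- trays: bystander: stack of three clear acrylic trays, 110 x 110 x 61 mm; origin at the centre of its underside
- pump: bystander: grey desoldering pump lying flat, about 206 mm long along its x axis, 22 mm diameter; origin under its middle
- probe: bystander: steel probe lying flat, 155 mm long along its x axis, 8 mm diameter; origin under its middle
- iron: bystander: black soldering iron in a spring holder on a 100 x 75 mm base, 205 mm tall; origin at the centre of its underside
- lens: the lens itself: origin at the centre of its underside, 8 mm below its centre; its z axis is the disc's axis
Mind the look-alikes: they are no part of the job. Leave any green, turquoise or yellow look-alike of the lens alone.

How it is judged:
At the end, for the whole second after the job is handed in: The lens lies flat (within 0.06 rad) on the nest's plate, centred between the pins to 1.5 mm across, at rest against the stop, and the pusher's sprung nose presses on it with 2 to 8 N (spring compressed about 0.3 to 1.3 mm of its 1.7 mm), with the robot clear (contact force between lens and block between 2 and 8 N and y of lens_center in the frame of nest between -0.0015 and 0.0015 m and x of lens_center in the frame of nest between 0.0245 and 0.0395 m and z of lens_center in the frame of nest between 0.0145 and 0.0175 m and angle between lens's own z axis and vertical below 0.06 rad and linear speed of lens below 0.01 m/s); the robot touches nothing.
It fails at once if The pusher presses on the lens with more than 12 N (spring bottomed out) (contact force between lens and block above 12 N).
It fails at once if A bystander is moved by more than 15 mm (distance of any of trays, pump, probe, iron from where it was at the start of the episode above 0.015 m).
It also fails if it takes over 72 s, if anything falls off the work surface, if the arm or the gripper's body presses on something with over 40 N, if the wrist force passes 120 N, or if a joint passes its speed limit or range.

## Working session

There is one attempt and no reset: what is moved stays moved. The work goes in short steps, Python scripts to look and compute and a tool call to move; the robot and the scene stay as the last step left them, time stands still between calls to the robot, and variables do not carry over. Pictures are saved under pics/ and viewed, about 8 in all and at most 12, crops included, and the job is handed in when it is done.

Besides the shell and the picture viewer there is one more tool, called after ">>>" as name(argument=value, ...) on one line, values as JSON. drive_tool: Moves the arm, as the interface text tells. Its arguments: {"type":"object","properties":{"claw":{"type":"array"},"translation":{"type":"array"},"rot":{"type":"array"},"squeeze":{"type":"number"}},"required":["claw","translation","rot"]}

```bash
mkdir -p pics; cat > h.py <<'E'
import numpy as np, cv2
from scipy.spatial.transform import Rotation as R
from rig import status, vision, arm
def w(cam,p,cal=None):
    T=np.array((cal or vision.get_calibration(cam))["pose"]); return T[:3,:3]@np.array(p)+T[:3,3]
def pix2w(cal,u,v,d):
    x=(u-cal["cx"])/cal["fx"]*d; y=-(v-cal["cy"])/cal["fy"]*d
    return w(None,[x,y,-d],cal)
def ray_z(cal,u,v,z):
    a=w(None,[0,0,0],cal); b=pix2w(cal,u,v,1.); t=(z-a[2])/(b[2]-a[2]); return a+t*(b-a)
def w2pix(cal,p):
    T=np.array(cal["pose"]); c=T[:3,:3].T@(np.array(p)-T[:3,3]); return cal["fx"]*c[0]/-c[2]+cal["cx"], cal["fy"]*c[1]/c[2]+cal["cy"]
def save(n,im): cv2.imwrite(f"pics/{n}.png",cv2.cvtColor(im,cv2.COLOR_RGB2BGR))
E
python3 - <<'E'
from h import *
np.set_printoptions(precision=4,suppress=True)
print(vision.get_calibration("top"))
for c in("top","scene"):
    im,d=vision.camera(c); save(c+"0",im); np.save(c+"_d.npy",d)
    for l in ("lens_center","nest","nest_mid","block_tab","block","trays","pump","probe","iron"):
        for r in vision.place_of(c,l)[:4]:
            p=w(c,r["at"]);print(c,l,round(r["confidence"],2),p,np.round(w2pix(vision.get_calibration(c),p)))
o=status.get_obs();print(o)
E
```

```text
{'fx': 497.4949106756078, 'fy': 497.4949106756078, 'cx': 322.85850306951744, 'cy': 201.30762433230464, 'pose': array([[ 0.0109,  0.9752, -0.2213,  0.3766],
       [-0.9999,  0.0122,  0.0045,  0.0061],
       [ 0.0071,  0.2212,  0.9752,  1.1884],
       [ 0.    ,  0.    ,  0.    ,  1.    ]])}
top lens_center 0.89 [0.539  0.0367 0.0085] [307. 244.]
top lens_center 0.72 [0.5353 0.1291 0.0029] [269. 246.]
top lens_center 0.66 [0.623  0.0968 0.0076] [283. 209.]
top lens_center 0.6 [0.5339 0.2307 0.0144] [225. 245.]
top nest 0.64 [ 0.6097 -0.1297  0.0047] [376. 216.]
top nest_mid 0.62 [ 0.6336 -0.1327  0.0204] [378. 205.]
top block_tab 0.61 [ 0.5263 -0.1296  0.0431] [379. 248.]
top block 0.7 [ 0.5262 -0.1265  0.0092] [376. 250.]
top block 0.31 [0.5331 0.1342 0.0115] [266. 246.]
top trays 0.6 [0.6112 0.4216 0.0022] [149. 213.]
top trays 0.21 [ 0.5276 -0.129   0.0112] [377. 250.]
top pump 0.74 [0.7527 0.1747 0.0055] [253. 158.]
top iron 0.61 [ 0.6779 -0.3943  0.0043] [484. 190.]
scene lens_center 0.77 [0.536  0.238  0.0093] [349. 150.]
scene lens_center 0.75 [0.6249 0.1031 0.0103] [340. 188.
[... 577 characters left out ...]
0.9 [0.7587 0.1788 0.0044] [390. 201.]
scene probe 0.6 [0.764  0.1781 0.004 ] [392. 203.]
scene probe 0.58 [0.5027 0.3194 0.0025] [358. 133.]
scene iron 0.7 [ 0.6767 -0.3891  0.0009] [213. 315.]
{'time': 1.0, 'qpos': array([-1.2788,  0.6284,  0.0385,  1.5174, -0.027 ,  0.9963, -0.02  ]), 'joint_velocities': array([-0.0007, -0.0006,  0.0014, -0.0008,  0.0001,  0.0011, -0.0003]), 'joint_torque': array([  0.001 , -54.9595,   1.1436, -18.6946,  -0.0522,   0.0156,
         0.    ]), 'tcp_pos': array([0.2276, 0.6088, 0.1975]), 'orientation': array([-0.9417,  1.3575,  0.9417]), 'force': array([-0.4563, -0.3479, -0.4799]), 'torque': array([0.0216, 0.0028, 0.0479]), 'finger_gap': 0.09369031238802518}
```

```bash
python3 - <<'E'
import cv2
im=cv2.imread("pics/top0.png"); cv2.imwrite("pics/topcrop.png",cv2.resize(im[130:290,190:440],None,fx=3.2,fy=3.2,interpolation=cv2.INTER_CUBIC))
E
```

```text
(no output)
```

View pics/topcrop.png

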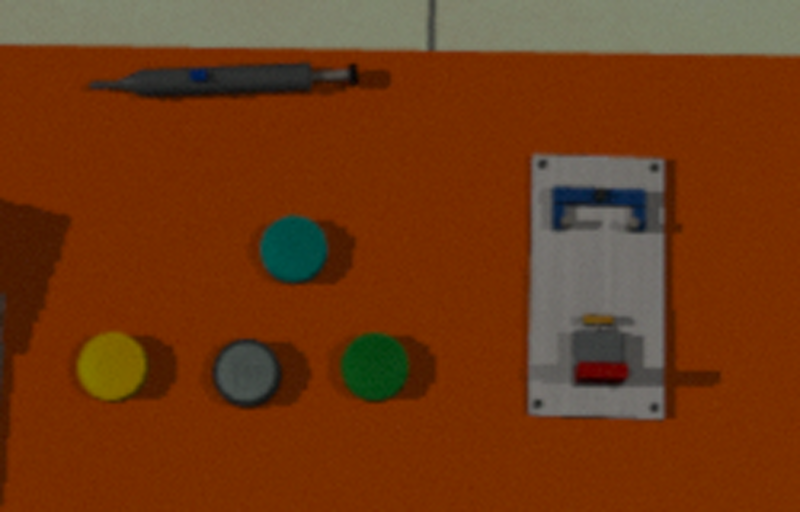

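```bash
python3 - <<'E'
from h import *
np.set_printoptions(precision=4,suppress=True)
o=status.get_obs();M=R.from_rotvec(o["orientation"]).as_matrix();print(M)
d=np.load("top_d.npy");cal=vision.get_calibration("top")
im=cv2.cvtColor(cv2.imread("pics/top0.png"),cv2.COLOR_BGR2RGB)
for p in ([.538,.037,.011],[.534,.131,.011],[.624,.1,.011],[.535,.233,.011]):
    u,v=map(int,np.round(w2pix(cal,p)));print(p,u,v,im[v-3:v+4,u-3:u+4].mean((0,1)))
T=np.array(vision.get_calibration("wrist")["pose"]);print("cam in tool",M.T@(T[:3,3]-o["tcp_pos"]));print(M.T@T[:3,:3])
m=vision.cut_out("top","nest")
if m: 
    c=cv2.minAreaRect(np.argwhere(m[0]["mask"])[:,::-1].astype(np.float32));print(c,[ray_z(cal,*b,.011) for b in cv2.boxPoints(c)])
E
```

```text
[[ 0.     -0.9367  0.3502]
 [ 0.      0.3502  0.9367]
 [-1.      0.      0.    ]]
[0.538, 0.037, 0.011] 307 244 [ 6.2653 66.8367 17.4286]
[0.534, 0.131, 0.011] 268 246 [66.5714 73.449  69.2653]
[0.624, 0.1, 0.011] 282 209 [ 0.2857 75.8163 67.9592]
[0.535, 0.233, 0.011] 225 245 [125.7551 101.551    0.    ]
cam in tool [-0.1875  0.0699  0.0008]
[[-0.0009  0.2446 -0.9696]
 [-0.0008  0.9696  0.2446]
 [ 1.      0.001  -0.0007]]
((375.5, 219.5), (83.0, 43.0), 90.0) [array([ 0.7034, -0.0751,  0.011 ]), array([ 0.7047, -0.1808,  0.011 ]), array([ 0.5012, -0.1763,  0.011 ]), array([ 0.5   , -0.0745,  0.011 ])]
```

Candidates in the top image: green (307,244), turquoise (282,209), yellow (225,245), and a grey glass disc with a dark steel rim (268,246). The grey one matches the description. It sits at about (0.534, 0.131), and I'll check it with the wrist camera on the way.

>>> drive_tool(claw=[75,75,75,75,75,75,75,75,75,75], translation=[[0,0,0],[0,0,0],[0,0,0],[0,-27,-42],[0,-27,-42],[0,-27,-42],[0,-27,-42],[0,-27,-42],[0,-27,-42],[0,-27,-42]], rot=[[-0.12,0,0],[-0.12,0,0],[-0.12,0,0],[0,0,0],[0,0,0],[0,0,0],[0,0,0],[0,0,0],[0,0,0],[0,0,0]], squeeze=15)

```text
time: 2.05
tcp_pos: [0.4196, 0.3235, 0.1957]
orientation: [-1.228, 1.188, 1.238]
force: [-0.1, 0.3, -0.2]
finger_gap: 0.0706
```

>>> drive_tool(claw=[75,75,75,75,75,75,75,75,75,75], translation=[[0,-24,-38],[0,-24,-38],[0,-24,-38],[0,-24,-38],[0,-12,-25],[0,-5,-14],[0,0,0],[0,0,0],[0,0,0],[0,0,0]], rot=[[0,0,0],[0,0,0],[0,0,0],[0,0,0],[0,0,0],[0,0,0],[0,0,0],[0,0,0],[0,0,0],[0,0,0]])

```text
time: 3.05
tcp_pos: [0.5471, 0.1215, 0.1957]
orientation: [-1.223, 1.19, 1.226]
force: [-0.4, -0.3, -0.2]
finger_gap: 0.0704
```

```bash
cat >> h.py <<'E'
def togo(p,yaw=0.):
    """tool-frame mm and rotvec to reach p with jaws along world y turned by yaw"""
    o=status.get_obs();M=R.from_rotvec(o["orientation"])
    z=np.array([-np.sin(yaw),np.cos(yaw),0]);x=np.array([0,0,-1.]);G=np.c_[x,np.cross(z,x),z]
    print("tcp",o["tcp_pos"],"F",o["force"],"gap",o["finger_gap"],"t",o["time"])
    print("rot togo",(M.inv()*R.from_matrix(G)).as_rotvec(),"mm (in goal axes)",1e3*G.T@(np.array(p)-o["tcp_pos"]))
E
python3 - <<'E'
from h import *
np.set_printoptions(precision=4,suppress=True)
cal=vision.get_calibration("wrist");im,d=vision.camera("wrist");save("w1",im)
for r in vision.place_of("wrist","lens_center")[:4]:
    p=w(None,r["at"],cal);print(r["confidence"],p,w2pix(cal,p))
for r in vision.cut_out("wrist","lens_center")[:4]:
    ys,xs=np.nonzero(r["mask"]);c=(xs.min()+xs.max())/2,(ys.min()+ys.max())/2
    p=ray_z(cal,xs.mean(),ys.mean(),.019);print("mask",r["confidence"],len(xs),xs.min(),xs.max(),ys.min(),ys.max(),p,im[ys,xs].mean(0),np.median(d[ys,xs]))
togo([.534,.131,.03])
E
```

```text
0.95 [0.5373 0.2321 0.0101] (np.float64(412.07412879933736), np.float64(170.51203959196397))
0.76 [0.5389 0.0438 0.0189] (np.float64(243.45601610337908), np.float64(169.87384943521081))
0.75 [0.5337 0.1362 0.0136] (np.float64(327.4910621379861), np.float64(166.14205329274603))
0.66 [0.6301 0.0996 0.0153] (np.float64(294.02454473988155), np.float64(246.8159436295302))
mask 0.96 1757 391 439 147 193 [0.5358 0.232  0.019 ] [211.6983 174.9989  46.0876] 0.36758062
mask 0.9 1663 304 348 143 188 [0.5325 0.1342 0.019 ] [135.6554 127.3103 116.1106] 0.36516917
mask 0.89 1721 217 264 146 192 [0.538  0.0406 0.019 ] [ 80.0291 131.9378  58.882 ] 0.36567193
mask 0.66 1484 276 317 222 265 [0.6246 0.1026 0.019 ] [ 71.1058 138.0633 123.0876] 0.38827324
tcp [0.5473 0.1212 0.1957] F [0.154  0.3174 0.1938] gap 0.07057229566260052 t 3.2
rot togo [0.0222 0.0065 0.0047] mm (in goal axes) [165.6974  13.2837   9.822 ]
```

View pics/w1.png

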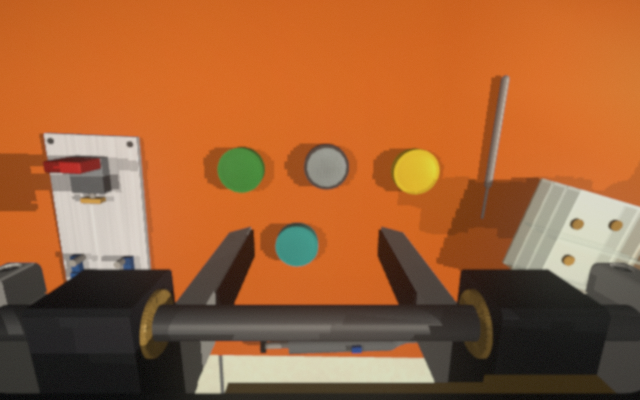

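The wrist picture shows the grey glass lens with its dark rim at (326,166). Green is at (241,170), yellow at (416,171) and turquoise at (297,245). The choice stands, and the target is about (0.533, 0.1335).

>>> drive_tool(claw=[75,75,75,75,75,75,75,75,75,75], translation=[[0,14,12],[40,0,0],[40,0,0],[30,0,0],[15,0,0],[0,0,0],[0,0,0],[0,0,0],[0,0,0],[0,0,0]], rot=[[0.022,0.0065,0.005],[0,0,0],[0,0,0],[0,0,0],[0,0,0],[0,0,0],[0,0,0],[0,0,0],[0,0,0],[0,0,0]])

```text
time: 4.2
tcp_pos: [0.5364, 0.1394, 0.0717]
orientation: [-1.215, 1.195, 1.208]
force: [0.6, 0.5, -0.2]
finger_gap: 0.0707
```

```bash
python3 - <<'E'
from h import *
np.set_printoptions(precision=4,suppress=True)
cal=vision.get_calibration("wrist");im,d=vision.camera("wrist");save("w2",im)
for r in vision.place_of("wrist","lens_center")[:4]:
    p=w(None,r["at"],cal);print(r["confidence"],p,w2pix(cal,p))
for r in vision.cut_out("wrist","lens_center")[:4]:
    ys,xs=np.nonzero(r["mask"])
    p=ray_z(cal,xs.mean(),ys.mean(),.019);print("mask",r["confidence"],len(xs),xs.min(),xs.max(),ys.min(),ys.max(),p,im[ys,xs].mean(0))
togo([.533,.1335,.0305])
E
```

```text
0.96 [0.5364 0.0449 0.0137] (np.float64(190.58780005584353), np.float64(207.31505181397353))
0.7 [0.5319 0.1355 0.0112] (np.float64(309.6017684353061), np.float64(201.25799509554525))
0.63 [0.5354 0.2291 0.0114] (np.float64(431.06304547864914), np.float64(206.17601005191997))
0.63 [0.6311 0.1016 0.0129] (np.float64(269.013899609013), np.float64(316.0003241799317))
mask 0.96 3839 402 474 175 241 [0.5346 0.2316 0.019 ] [205.2417 169.3087  44.1263]
mask 0.86 3591 275 341 170 237 [0.5319 0.1344 0.019 ] [131.7249 125.2317 114.7639]
mask 0.77 1112 242 299 280 342 [0.6077 0.1041 0.019 ] [ 62.9586 111.7518  98.5009]
mask 0.73 3737 149 220 176 243 [0.5368 0.0418 0.019 ] [ 67.9607 126.6307  56.7819]
tcp [0.5361 0.1393 0.0714] F [ 0.0267  0.599  -0.4314] gap 0.07079911207946712 t 4.35
rot togo [0.0059 0.0042 0.0097] mm (in goal axes) [40.8765  3.142  -5.7611]
```

>>> drive_tool(claw=[75,75,75,75,75,40,40,40,40,40], translation=[[0,3.5,-5],[20,0,0],[14,0,0],[7,0,0],[0,0,0],[0,0,0],[0,0,0],[0,0,0],[0,0,0],[0,0,0]], rot=[[0.006,0.004,0.009],[0,0,0],[0,0,0],[0,0,0],[0,0,0],[0,0,0],[0,0,0],[0,0,0],[0,0,0],[0,0,0]], squeeze=15)

```text
time: 5.35
tcp_pos: [0.5339, 0.1331, 0.0309]
orientation: [-1.209, 1.208, 1.206]
force: [0.1, 0.6, 0.2]
finger_gap: 0.0381
```

```bash
python3 - <<'E'
from h import *
np.set_printoptions(precision=4,suppress=True)
togo([.533,.1345,.0305])
E
```

```text
tcp [0.5339 0.1331 0.0309] F [0.1295 0.5517 0.1955] gap 0.038064212982047894 t 5.35
rot togo [-0.002  -0.0001  0.0027] mm (in goal axes) [0.4267 0.8766 1.4036]
```

```bash
python3 - <<'E'
from h import *
np.set_printoptions(precision=4,suppress=True)
cal=vision.get_calibration("wrist");im,d=vision.camera("wrist");save("w3",im)
for r in vision.place_of("wrist","lens_center")[:4]:
    p=w(None,r["at"],cal);print(r["confidence"],p,w2pix(cal,p))
im2,d=vision.camera("top")
for r in vision.place_of("top","lens_center")[:4]:
    p=w("top",r["at"]);print(r["confidence"],p)
im2,d=vision.camera("scene"); save("j",np.vstack([im[:, :],cv2.resize(im2[100:250,220:460],(640,400))])[:, :][::1]) 
E
python3 -c "
import cv2;i=cv2.imread('pics/j.png');cv2.imwrite('pics/j2.png',cv2.resize(i,(480,600)))"
```

```text
0.93 [0.6299 0.1016 0.0142] (np.float64(271.2443735899789), np.float64(353.6319925995766))
0.89 [0.5344 0.2272 0.0127] (np.float64(460.0232582995204), np.float64(225.58050270007226))
0.72 [0.5396 0.0433 0.0154] (np.float64(175.61914740786756), np.float64(235.5291106663733))
0.62 [0.5324 0.1359 0.0098] (np.float64(319.2385973726051), np.float64(221.63944532388598))
0.67 [0.5387 0.0359 0.0121]
0.62 [0.6223 0.0983 0.0091]
```

View pics/j2.png

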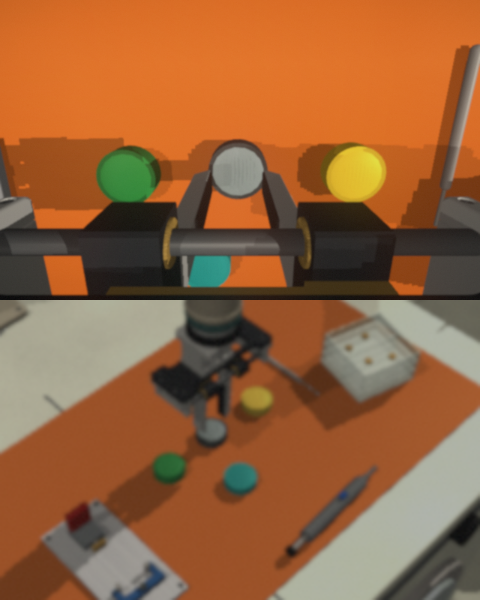

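```bash
python3 - <<'E'
from h import *
np.set_printoptions(precision=4,suppress=True)
cal=vision.get_calibration("wrist");im,d=vision.camera("wrist")
for r in vision.cut_out("wrist","lens_center")[:4]:
    ys,xs=np.nonzero(r["mask"])
    print("mask",r["confidence"],len(xs),xs.min(),xs.max(),ys.min(),ys.max(),ray_z(cal,xs.mean(),ys.mean(),.019),im[ys,xs].mean(0))
    print(pix2w(cal,xs.mean(),ys.mean(),np.median(d[ys,xs])))
t=status.get_obs()["tcp_pos"]
c=im.copy()
for s in(-1,1):
  for dx in (-.008,.008):
    for z in (.006,.025):
        u,v=w2pix(cal,t+[dx,s*.019,z-t[2]]); print(s,dx,z,u,v); cv2.circle(c,(int(u),int(v)),1,(255,0,0),-1)
save("w3c",cv2.resize(c[150:310,220:420],None,fx=4,fy=3.7))
E
```

```text
mask 0.97 5397 427 515 190 268 [0.5342 0.2311 0.019 ] [205.265  171.3815  44.6485]
[0.5339 0.2307 0.0197]
mask 0.8 2055 251 308 340 382 [0.6314 0.1079 0.019 ] [ 49.2058 143.053  129.6564]
[0.6299 0.1082 0.0207]
mask 0.74 5201 128 214 193 268 [0.5357 0.0421 0.019 ] [ 61.8416 121.5695  54.5264]
[0.5356 0.0423 0.0194]
mask 0.72 4864 278 356 185 266 [0.5314 0.134  0.019 ] [129.919  125.8263 115.9285]
[0.5309 0.1339 0.0203]
-1 -0.008 0.006 286.1627006126481 210.70814380580055
-1 -0.008 0.025 283.49605304154954 219.53003134927027
-1 0.008 0.006 286.7484510281814 233.54908138367412
-1 0.008 0.025 284.18516585259624 244.24034444915594
1 -0.008 0.006 343.6646276168594 210.54346988911848
1 -0.008 0.025 346.22982101196675 219.35029842272834
1 0.008 0.006 343.2390007759814 233.38712631998004
1 0.008 0.025 345.71706606883055 244.06384568908106
```

View pics/w3c.png

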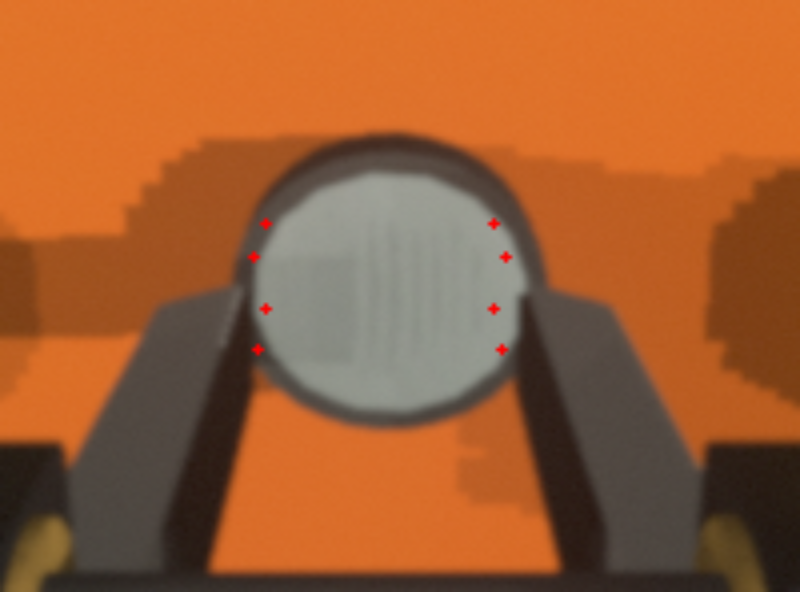

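>>> drive_tool(claw=[40,40,40,40,38,38,38,38,38,38], translation=[[0,0,0],[0,0,0],[0,0,0],[0,0,0],[0,0,0],[-6,0,0],[-14,0,0],[-15,0,0],[-10,0,0],[0,0,0]], rot=[[0,0,0],[0,0,0],[0,0,0],[0,0,0],[0,0,0],[0,0,0],[0,0,0],[0,0,0],[0,0,0],[0,0,0]])

```text
time: 6.7
tcp_pos: [0.5332, 0.1329, 0.0779]
orientation: [-1.209, 1.21, 1.207]
force: [-0.7, 0.4, 0.7]
finger_gap: 0.0357
```

```bash
python3 - <<'E'
from h import *
np.set_printoptions(precision=4,suppress=True)
cal=vision.get_calibration("wrist");im,d=vision.camera("wrist")
for r in vision.cut_out("wrist","lens_center")[:4]:
    ys,xs=np.nonzero(r["mask"])
    print("mask",r["confidence"],len(xs),xs.min(),xs.max(),ys.min(),ys.max(),im[ys,xs].mean(0),pix2w(cal,xs.mean(),ys.mean(),np.median(d[ys,xs])))
save("w4",cv2.resize(im[130:360,160:480],None,fx=2.2,fy=2.2))
togo([.534,.133,.03])
E
```

```text
mask 0.78 3551 409 478 177 242 [210.2442 175.8305  46.0158] [0.5343 0.2312 0.0199]
mask 0.73 3523 162 230 181 246 [ 72.9591 132.6279  59.4411] [0.5368 0.0419 0.0197]
mask 0.63 3362 285 349 174 239 [135.6431 130.2704 119.8843] [0.5315 0.1343 0.0201]
mask 0.57 559 275 307 281 303 [ 62.2952 116.1592 102.8587] [0.607  0.112  0.0174]
tcp [0.5323 0.1327 0.0767] F [-0.1826 -0.2628 -0.2718] gap 0.03600327990305355 t 6.8
rot togo [-0.002  -0.0011 -0.0008] mm (in goal axes) [46.6876 -1.6601  0.3   ]
```

View pics/w4.png

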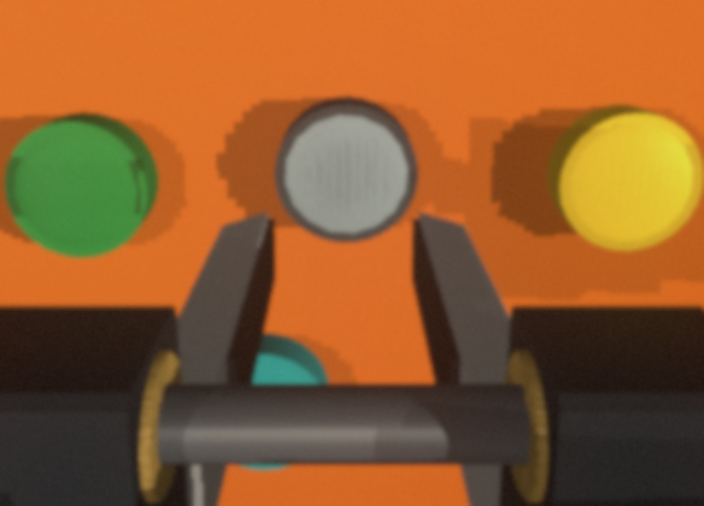

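```bash
python3 - <<'E'
from h import *
np.set_printoptions(precision=4,suppress=True)
cal=vision.get_calibration("wrist");im,d=vision.camera("wrist");o=status.get_obs();t=o["tcp_pos"]
print(t,o["finger_gap"],arm.nose_length)
for s in(-1,1):
  for dx in (-.008,.008): print("pred tip",s,dx,w2pix(cal,t+[dx,s*.018,-.025]))
for u,v in [(270,232),(275,235),(278,240),(270,245),(262,260),(365,235),(358,235),(375,260)]: print(u,v,d[v,u],pix2w(cal,u,v,d[v,u])-t)
E
```

```text
[0.532  0.1326 0.0762] 0.03591290932804332 0.025
pred tip -1 -0.008 (np.float64(287.61538905010184), np.float64(209.93648346362903))
pred tip -1 0.008 (np.float64(288.16682945395354), np.float64(232.73928436394885))
pred tip 1 -0.008 (np.float64(341.91092589083), np.float64(209.79705895105624))
pred tip 1 0.008 (np.float64(341.5212735129521), np.float64(232.60512215439118))
270 232 0.17937486 [-0.0082 -0.0239  0.0184]
275 235 0.17515479 [-0.0081 -0.0207  0.0228]
278 240 0.17145911 [-0.0069 -0.0187  0.0269]
270 245 0.16139722 [-0.0082 -0.0214  0.0369]
262 260 0.14426441 [-0.0084 -0.0226  0.0546]
365 235 0.17475422 [-0.0081  0.0264  0.0232]
358 235 0.1747267 [-0.0081  0.0228  0.0232]
375 260 0.14541101 [-0.0078  0.0265  0.0535]
```

```bash
python3 - <<'E'
from h import *
np.set_printoptions(precision=4,suppress=True)
cal=vision.get_calibration("wrist");im,d=vision.camera("wrist");o=status.get_obs();t=o["tcp_pos"]
M=R.from_rotvec(o["orientation"]).as_matrix()
v,u=np.mgrid[150:300,200:430]; D=d[150:300,200:430]
P=np.array([pix2w(cal,a,b,c) for a,b,c in zip(u.ravel(),v.ravel(),D.ravel())])-t
P=(P@M); ok=(D.ravel()>0)&(P[:,0]<.04)
uu=u.ravel();vv=v.ravel()
for s in (-1,1):
    k=ok&(np.sign(P[:,2])==s); i=np.argsort(-P[k,0])[:200:25]
    print(np.c_[uu[k][i],vv[k][i],P[k][i]*1e3])
ct=vision.get_calibration("scene");im,d=vision.camera("scene")
print(w2pix(ct,t+[0,0,-.025]),w2pix(ct,t)); a,b=map(int,w2pix(ct,t+[0,0,-.025])); save("s1",cv2.resize(im[b-45:b+45,a-60:a+60],None,fx=6,fy=6,interpolation=2))
T=np.array(cal["pose"]);print(M.T@(T[:3,3]-t))
E
```

```text
[[282.     229.      -7.6078   6.3029 -18.6035]
 [284.     236.     -10.8362   3.2825 -17.2445]
 [273.     229.     -12.386    7.9866 -23.0843]
 [283.     235.     -14.846    5.3679 -17.3786]
 [283.     242.     -16.1562   1.7886 -17.3444]
 [283.     260.     -17.3754  -8.3167 -17.4806]
 [283.     258.     -18.626   -6.5625 -17.3198]
 [266.     233.     -20.0286   8.4301 -25.8516]]
[[350.     226.      -8.1901   8.2559  19.9965]
 [347.     247.     -10.5653  -3.4911  18.3407]
 [358.     228.     -12.0508   8.4002  24.0437]
 [348.     240.     -14.926    2.4344  18.3592]
 [362.     231.     -16.1731   8.114   25.7145]
 [348.     258.     -17.3502  -7.1821  18.3502]
 [364.     232.     -18.6253   8.4245  26.4437]
 [349.     240.     -19.8895   4.3616  18.3794]]
(np.float64(324.8742032992785), np.float64(157.37883971556374)) (np.float64(324.9558495525961), np.float64(151.76616371275048))
[-0.1877  0.0696  0.0004]
```

View pics/s1.png

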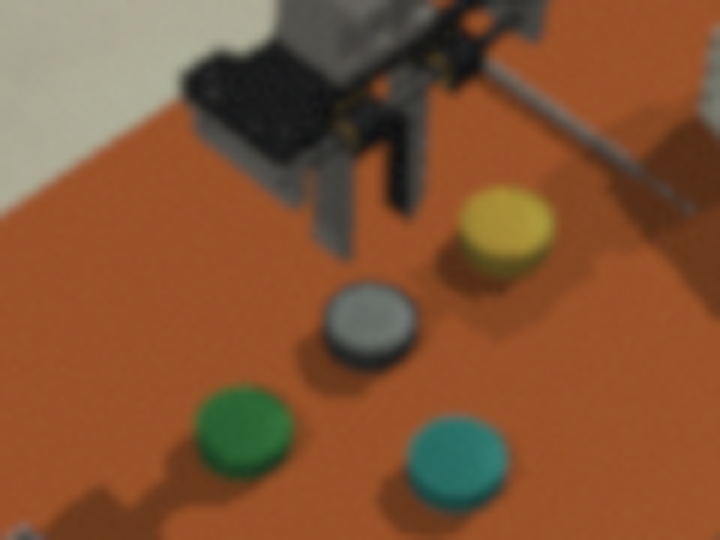

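The reported "nose length" doesn't fit. Wrist depth puts the fingertips about 8 mm behind the reported TCP, not 25 mm ahead, so the jaws closed above the lens. The scene view also shows the tips well above the lens, and the lens has not moved. I'll work with a tip of about TCP −8 mm, check it near the mat, and descend with care.

>>> drive_tool(claw=[75,75,75,75,75,75,75,75,75,75], translation=[[0,0,1.5],[0,0,0],[0,0,0],[20,0,0],[25,0,0],[15,0,0],[6,0,0],[3,0,0],[0,0,0],[0,0,0]], rot=[[0,0,0],[0,0,0],[0,0,0],[0,0,0],[0,0,0],[0,0,0],[0,0,0],[0,0,0],[0,0,0],[0,0,0]])

```text
time: 7.95
tcp_pos: [0.5321, 0.1344, 0.0041]
orientation: [-1.208, 1.213, 1.209]
force: [-0.5, 0.6, -0.5]
finger_gap: 0.0701
```

```bash
cat >> h.py <<'E'
def tips():
    cal=vision.get_calibration("wrist");o=status.get_obs();im,d=vision.camera("wrist");t=o["tcp_pos"]
    M=R.from_rotvec(o["orientation"]).as_matrix()
    v,u=np.mgrid[180:300,200:430]; D=d[180:300,200:430]
    P=np.array([pix2w(cal,a,b,c) for a,b,c in zip(u.ravel(),v.ravel(),D.ravel())])
    Q=(P-t)@M; g=o["finger_gap"]/2
    for s in (-1,1):
        k=(D.ravel()>0)&(abs(s*Q[:,2]-g-.006)<.0055)&(abs(Q[:,1]-.008)<.0015)
        if k.sum(): x=np.sort(Q[k,0])[-25:]; print("tip",s,"tool x",1e3*x[[0,12,-1]],"world z",t[2]-x[12],"n",k.sum())
    return im
E
python3 - <<'E'
from h import *
np.set_printoptions(precision=4,suppress=True)
im=tips();save("w5",im)
togo([.532,.1343,-.002])
E
```

```text
tip -1 tool x [1.2019 1.4358 2.4201] world z 0.0026650477396036824 n 1753
tip 1 tool x [1.0747 1.5573 2.362 ] world z 0.002543542211027629 n 1735
tcp [0.5322 0.1344 0.0042] F [-0.9578  0.2269 -0.2179] gap 0.07062906174660201 t 8.0
rot togo [-0.0017 -0.0013 -0.0018] mm (in goal axes) [ 6.2298  0.1904 -0.135 ]
```

>>> drive_tool(claw=[75,75,75,75,45,45,45,45,45,45], translation=[[3,0,0],[2,0,0],[0,0,0],[0,0,0],[0,0,0],[0,0,0],[0,0,0],[0,0,0],[0,0,0],[0,0,0]], rot=[[0,0,0],[0,0,0],[0,0,0],[0,0,0],[0,0,0],[0,0,0],[0,0,0],[0,0,0],[0,0,0],[0,0,0]], squeeze=15)

```text
time: 9.0
tcp_pos: [0.5335, 0.1347, 0.0005]
orientation: [-1.209, 1.21, 1.207]
force: [-0.7, -0.1, -0.0]
finger_gap: 0.0498
```

Gripped at 49.8 mm. Next is a lift and a move to a spot that views the nest.

>>> drive_tool(claw=[45,45,45,45,45,45,45,45,45,45], translation=[[-6,0,0],[-20,0,0],[-40,0,0],[-40,0,0],[-30,5,-15],[-10,10,-35],[0,10,-40],[0,10,-40],[0,10,-40],[0,10,-40]], rot=[[0,0,0],[0,0,0],[0,0,0],[0,0,0],[0,0,0],[0,0,0],[0,0,0],[0,0,0],[0,0,0],[0,0,0]], squeeze=20)

```text
time: 10.0
tcp_pos: [0.4793, -0.0741, 0.1558]
orientation: [-1.221, 1.196, 1.215]
force: [0.7, -0.2, -0.8]
finger_gap: 0.0492
```

>>> drive_tool(claw=[45,45,45,45,45,45,45,45,45,45], translation=[[0,0,-35],[0,0,-20],[0,0,-10],[0,0,0],[0,0,0],[0,0,0],[0,0,0],[0,0,0],[0,0,0],[0,0,0]], rot=[[0,0,0],[0,0,0],[0,0,0],[0,0,0],[0,0,0],[0,0,0],[0,0,0],[0,0,0],[0,0,0],[0,0,0]])

```text
time: 11.0
tcp_pos: [0.4773, -0.1419, 0.1574]
orientation: [-1.219, 1.197, 1.214]
force: [1.0, -0.7, -0.7]
finger_gap: 0.0494
```

```bash
python3 - <<'E'
from h import *
np.set_printoptions(precision=4,suppress=True)
cal=vision.get_calibration("wrist");im,d=vision.camera("wrist");save("w6",cv2.resize(im,(800,500)));np.save("w6d.npy",d)
import pickle;pickle.dump(cal,open("w6cal","wb")); save("w6raw",im)
for l in ("nest","nest_mid","block_tab","block"):
    for r in vision.place_of("wrist",l)[:2]: print(l,r["confidence"],w(None,r["at"],cal))
for r in vision.cut_out("wrist","nest")[:1]:
    ys,xs=np.nonzero(r["mask"]);print(xs.min(),xs.max(),ys.min(),ys.max())
togo([.632,-.129,.12])
E
```

```text
nest 0.9 [ 0.6051 -0.1259  0.0005]
nest_mid 0.56 [ 0.4773 -0.1439  0.1613]
282 377 209 371
tcp [ 0.4773 -0.1425  0.1574] F [-0.0782 -0.556  -0.2185] gap 0.049222957135972224 t 11.3
rot togo [0.0104 0.0019 0.0065] mm (in goal axes) [  37.4356 -154.7163   13.5099]
```

View pics/w6.png

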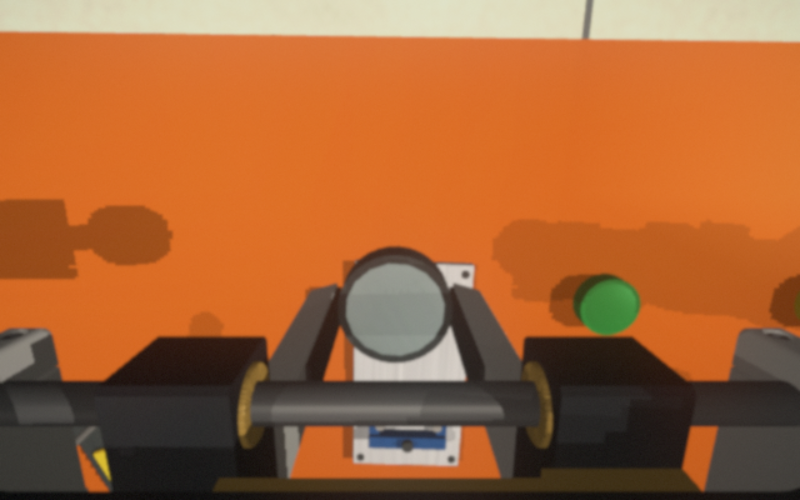

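Picture: the lens is held flat between the fingers (screen 395,305). It hides most of the nest, while the blue stop shows at (408,437). I'll fit the nest's edges in the first top view instead.

```bash
python3 - <<'E'
from h import *
np.set_printoptions(precision=4,suppress=True)
cal=vision.get_calibration("top");im=cv2.imread("pics/top0.png").astype(int)
# plate mask: not orange (b close to r)
b,g,r=im[...,0],im[...,1],im[...,2]
def edge(line,thr): # first subpixel crossing
    s=line.astype(float);k=np.nonzero((s[:-1]-thr)*(s[1:]-thr)<0)[0];return [i+(thr-s[i])/(s[i+1]-s[i]) for i in k]
L=[];Rr=[]
for v in range(184,256,3):
    e=edge(b[v,345:405],60)
    if e: L.append((345+e[0],v));Rr.append((345+e[-1],v))
A=np.array([ray_z(cal,*p,.011)[:2] for p in L]);B=np.array([ray_z(cal,*p,.011)[:2] for p in Rr])
for Q in(A,B):
    f=np.polyfit(Q[:,0],Q[:,1],1);res=Q[:,1]-np.polyval(f,Q[:,0]);k=abs(res)<.002;f=np.polyfit(Q[k,0],Q[k,1],1);print("slope",f[0],"y at .6",np.polyval(f,.6),k.sum(),len(k))
T=[];
for u in range(360,394,3):
    e=edge(b[170:190,u],60);e2=edge(b[250:270,u],60)
    print(u,[ray_z(cal,u,170+x,.011)[:2] for x in e[:1]],[ray_z(cal,u,250+x,.011)[:2] for x in e2[-1:]]) if u%2==0 else 0
# red tab & blue stop centroid, brass
red=(r>90)&(g<40)&(b<40); 
for n,m,z in(("red",(r>80)&(g<25)&(b<25)&(np.arange(640)>360)&(np.arange(640)<392),.059),("blue",(b>70)&(r<40),.02)):
    m=m.copy();m[:, :350]=0;m[:,400:]=0;m[:175]=0;m[262:]=0
    ys,xs=np.nonzero(m);print(n,len(xs),xs.min(),xs.max(),ys.min(),ys.max(),ray_z(cal,xs.mean(),ys.mean(),z))
E
```

```text
slope -0.02088493269702516 y at .6 -0.07773932638158146 24 24
slope -0.020391601937477764 y at .6 -0.17831204600079603 24 24
360 [] [array([ 0.5037, -0.0887])]
366 [array([ 0.7033, -0.1046])] [array([ 0.5038, -0.1029])]
372 [array([ 0.7034, -0.1193])] [array([ 0.5039, -0.1171])]
378 [array([ 0.7036, -0.1341])] [array([ 0.5039, -0.1313])]
384 [array([ 0.7029, -0.1488])] [array([ 0.5028, -0.1455])]
390 [] [array([ 0.5022, -0.1597])]
red 61 371 385 243 247 [ 0.5312 -0.126   0.059 ]
blue 18 363 390 189 192 [ 0.6715 -0.1349  0.02  ]
```

>>> drive_tool(claw=[45,45,45,45,45,45,45,45,45,45], translation=[[0,-10,4],[0,-30,5],[0,-40,4],[0,-40,0],[0,-22,0],[0,-10,0],[0,0,0],[0,0,0],[0,0,0],[0,0,0]], rot=[[0.01,0.002,0.006],[0,0,0],[0,0,0],[0,0,0],[0,0,0],[0,0,0],[0,0,0],[0,0,0],[0,0,0],[0,0,0]])

```text
time: 12.3
tcp_pos: [0.6372, -0.1255, 0.1558]
orientation: [-1.205, 1.212, 1.208]
force: [-0.6, 0.8, -0.5]
finger_gap: 0.0494
```

```bash
python3 - <<'E'
from h import *
np.set_printoptions(precision=4,suppress=True)
cal=vision.get_calibration("wrist");im,d=vision.camera("wrist");save("w7",cv2.resize(im,(800,500)));np.save("w7d.npy",d);save("w7raw",im)
import pickle;pickle.dump(cal,open("w7cal","wb"))
for l in ("nest","nest_mid","block_tab","block"):
    for r in vision.place_of("wrist",l)[:2]: print(l,r["confidence"],w(None,r["at"],cal))
togo([.632,-.129,.12])
E
```

```text
nest 0.85 [ 0.6047 -0.1241  0.0026]
nest_mid 0.66 [ 0.6361 -0.1253  0.0182]
block_tab 0.78 [ 0.5255 -0.1207  0.0433]
block 0.78 [ 0.5281 -0.1242  0.0092]
tcp [ 0.6377 -0.1257  0.156 ] F [ 0.5865  0.1579 -1.0046] gap 0.04933290065641197 t 12.55
rot togo [-0.0033  0.0007 -0.0009] mm (in goal axes) [35.991   5.7396 -3.3346]
```

View pics/w7.png

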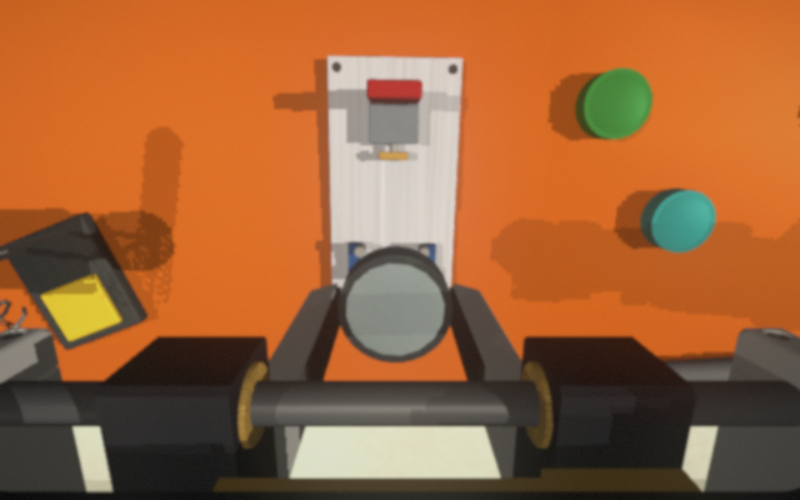

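```bash
python3 - <<'E'
from h import *
import pickle
np.set_printoptions(precision=4,suppress=True)
cal=pickle.load(open("w7cal","rb"));d=np.load("w7d.npy");s=.8
for n,u,v,z in (("pinL",360,251,.030),("pinR",427,251,.030),("cornerL",328,57,.011),("cornerR",462,58,.011),("edgeL",331,230,.011),("edgeR",455,230,.011),("tab rear top L",368,80,.059),("tab rear top R",421,80,.059),("nose front",393,160,.02)):
    D=d[int(v*s),int(u*s)];print(n,ray_z(cal,u*s,v*s,z),"depth:",pix2w(cal,u*s,v*s,D))
for v in range(118,132): D=d[v,314];print(v,pix2w(cal,314,v,D),end=" ")
im=cv2.imread("pics/w7raw.png"); save("w7c",cv2.resize(im[40:230,245:385],None,fx=4,fy=3.1,interpolation=2)[...,::-1])
E
```

```text
pinL [ 0.6482 -0.1517  0.03  ] depth: [ 0.648  -0.1516  0.031 ]
pinR [ 0.6485 -0.0998  0.03  ] depth: [ 0.6484 -0.0998  0.0303]
cornerL [ 0.5056 -0.1733  0.011 ] depth: [ 0.5057 -0.1733  0.0112]
cornerR [ 0.5067 -0.0746  0.011 ] depth: [ 0.5066 -0.0746  0.0108]
edgeL [ 0.6354 -0.1764  0.011 ] depth: [ 0.6357 -0.1766  0.0097]
edgeR [ 0.6358 -0.0758  0.011 ] depth: [ 0.6374 -0.0747  0.0036]
tab rear top L [ 0.5283 -0.1414  0.059 ] depth: [ 0.5283 -0.1414  0.0594]
tab rear top R [ 0.5284 -0.1076  0.059 ] depth: [ 0.5284 -0.1076  0.0594]
nose front [ 0.5797 -0.1258  0.02  ] depth: [ 0.58   -0.1258  0.0106]
118 [ 0.5705 -0.1261  0.022 ] 119 [ 0.5714 -0.1261  0.0225] 120 [ 0.5723 -0.1261  0.0204] 121 [ 0.5731 -0.1261  0.0246] 122 [ 0.574  -0.1261  0.0257] 123 [ 0.575  -0.1261  0.0242] 124 [ 0.5759 -0.1261  0.0236] 125 [ 0.5768 -0.1261  0.0232] 126 [ 0.5777 -0.1262  0.0237] 127 [ 0.5786 -0.1261  0.0257] 128 [ 0.58   -0.1262  0.0106] 129 [ 0.581  -0.1262  0.0099] 130 [ 0.5819 -0.1262  0.0123] 131 [ 0.5829 -0.1262  0.0111]
```

View pics/w7c.png

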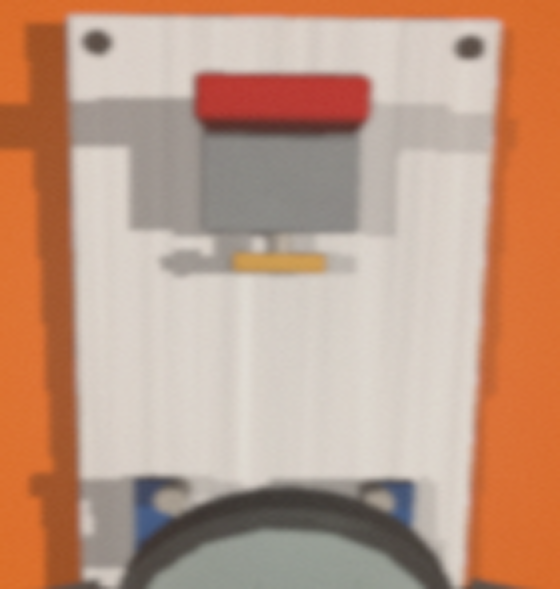

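The wrist view and crop show the pins at raw pixels (287,200) and (340,200), so x≈0.649 with y centre −0.1267. The nose front is at x≈0.579 and the tab rear at x≈0.528. Nest yaw is about −0.02. The lens should seat at x≈0.635, so I'll lay it 8 mm short of that.

>>> drive_tool(claw=[45,45,45,45,45,45,45,45,45,45], translation=[[0,9.5,-0.5],[0,0,0],[30,0,0],[40,0,0],[30,0,0],[18,0,0],[8,0,0],[0,0,0],[0,0,0],[0,0,0]], rot=[[0.015,0,0],[0,0,0],[0,0,0],[0,0,0],[0,0,0],[0,0,0],[0,0,0],[0,0,0],[0,0,0],[0,0,0]])

```text
time: 13.55
tcp_pos: [0.6299, -0.1277, 0.0306]
orientation: [-1.197, 1.215, 1.187]
force: [0.1, 0.6, 0.1]
finger_gap: 0.0491
```

```bash
python3 - <<'E'
from h import *
np.set_printoptions(precision=4,suppress=True)
togo([.628,-.1263,.0085],-.02)
E
```

```text
tcp [ 0.6299 -0.1277  0.0306] F [0.0725 0.5852 0.0747] gap 0.04908799037361256 t 13.55
rot togo [-0.0018 -0.001   0.0075] mm (in goal axes) [22.1049  1.9559  1.3693]
```

>>> drive_tool(claw=[45,45,45,45,45,45,45,45,45,45], translation=[[0,2,1.4],[8,0,0],[6,0,0],[4,0,0],[0,0,0],[0,0,0],[1,0,0],[0,0,0],[0,0,0],[0,0,0]], rot=[[0,0,0.0075],[0,0,0],[0,0,0],[0,0,0],[0,0,0],[0,0,0],[0,0,0],[0,0,0],[0,0,0],[0,0,0]])

```text
time: 14.55
tcp_pos: [0.63, -0.1266, 0.0128]
orientation: [-1.196, 1.218, 1.189]
force: [-0.2, -0.0, -1.3]
finger_gap: 0.0497
```

```bash
python3 - <<'E'
from h import *
np.set_printoptions(precision=4,suppress=True)
togo([.628,-.1263,.0085],-.02)
cal=vision.get_calibration("wrist");im,d=vision.camera("wrist");save("w8",im)
for r in vision.cut_out("wrist","lens_center")[:4]:
    ys,xs=np.nonzero(r["mask"]);print("mask",r["confidence"],len(xs),xs.min(),xs.max(),ys.min(),ys.max(),pix2w(cal,xs.mean(),ys.mean(),np.median(d[ys,xs])),ray_z(cal,xs.mean(),ys.mean(),.028))
E
```

```text
tcp [ 0.63   -0.1266  0.0128] F [-0.2203 -0.0288 -1.3117] gap 0.04971247722678163 t 14.55
rot togo [-0.0019 -0.0018  0.0044] mm (in goal axes) [4.3132 1.9824 0.22  ]
mask 0.92 6138 567 639 12 115 [0.541  0.0247 0.0186] [0.542  0.0169 0.028 ]
mask 0.67 6764 270 361 197 289 [ 0.6272 -0.1262  0.0322] [ 0.6289 -0.1262  0.028 ]
```

>>> drive_tool(claw=[45,45,45,45,45,45,45,45,45,45], translation=[[2,1,0],[1.5,0,0],[0,0,0],[1,0,0],[0,0,0],[1,0,0],[0,0,0],[0,0,0],[0,0,0],[0,0,0]], rot=[[0,0,0.004],[0,0,0],[0,0,0],[0,0,0],[0,0,0],[0,0,0],[0,0,0],[0,0,0],[0,0,0],[0,0,0]])

```text
time: 15.65
tcp_pos: [0.6299, -0.1267, 0.0085]
orientation: [-1.196, 1.22, 1.191]
force: [-0.1, 1.0, 1.7]
finger_gap: 0.0495
```

>>> drive_tool(claw=[45,60,60,60,60,60,60,60,60,60], translation=[[0.5,0,0],[0,0,0],[0,0,0],[0,0,0],[0,0,0],[-10,0,0],[-25,0,0],[-40,0,0],[-40,0,0],[0,0,0]], rot=[[0,0,0],[0,0,0],[0,0,0],[0,0,0],[0,0,0],[0,0,0],[0,0,0],[0,0,0],[0,0,0],[0,0,0]])

```text
time: 16.65
tcp_pos: [0.629, -0.1263, 0.1277]
orientation: [-1.194, 1.221, 1.193]
force: [0.0, -0.3, 0.6]
finger_gap: 0.0562
```

```bash
python3 - <<'E'
from h import *
np.set_printoptions(precision=4,suppress=True)
cal=vision.get_calibration("wrist");im,d=vision.camera("wrist");save("w9",im)
for r in vision.cut_out("wrist","lens_center")[:4]:
    ys,xs=np.nonzero(r["mask"]);print("mask",r["confidence"],len(xs),xs.min(),xs.max(),ys.min(),ys.max(),pix2w(cal,xs.mean(),ys.mean(),np.median(d[ys,xs])),ray_z(cal,xs.mean(),ys.mean(),.028))
for l in ("lens_center","nest","nest_mid","block_tab","block"):
    for r in vision.place_of("wrist",l)[:2]: print(l,r["confidence"],w(None,r["at"],cal))
togo([.50,-.1245,.11],-.02)
E
```

```text
mask 0.79 3453 472 540 54 117 [0.5394 0.036  0.0201] [0.54   0.0317 0.028 ]
mask 0.57 2960 530 596 157 212 [0.6255 0.0975 0.0195] [0.6236 0.0911 0.028 ]
lens_center 0.89 [0.6297 0.1008 0.016 ]
lens_center 0.83 [0.5379 0.0413 0.017 ]
nest 0.59 [ 0.6032 -0.1271  0.0003]
block 0.83 [ 0.5334 -0.125   0.0076]
block 0.3 [ 0.6802 -0.3934 -0.0005]
tcp [ 0.624  -0.1254  0.1201] F [0.1598 0.324  0.4679] gap 0.05616326327624424 t 17.0
rot togo [-0.0016  0.0002 -0.0136] mm (in goal axes) [ 10.0585 123.9433  -1.6255]
```

```bash
cat >> h.py <<'E'
def lens_fit(cam="wrist",box=(.59,.67,-.16,-.09)):
    cal=vision.get_calibration(cam);im,d=vision.camera(cam)
    v,u=np.mgrid[0:400,0:640]; x=(u-cal["cx"])/cal["fx"]*d; y=-(v-cal["cy"])/cal["fy"]*d
    T=np.array(cal["pose"]);P=np.stack([x,y,-d],-1)@T[:3,:3].T+T[:3,3]
    k=(d>0)&(P[...,0]>box[0])&(P[...,0]<box[1])&(P[...,1]>box[2])&(P[...,1]<box[3])
    return im,P,k
E
python3 - <<'E'
from h import *
np.set_printoptions(precision=4,suppress=True)
im,P,k=lens_fit()
h=k&(P[...,2]>.022)&(P[...,2]<.036); Q=P[h];print(len(Q));print(Q.min(0),Q.max(0),Q.mean(0))
# nose
b=k*0+((P[...,0]>.56)&(P[...,0]<.6)&(abs(P[...,1]+.126)<.008)&(P[...,2]>.018)&(P[...,2]<.03));print("nose front max x",np.sort(P[b>0][:,0])[-5:])
print(P[h][:,2].min(), np.percentile(Q[:,2],[5,50,95]))
save("w10",cv2.resize(im[60:320,200:440],None,fx=2.5,fy=2.3))
E
```

```text
3238
[ 0.6052 -0.1599  0.022 ] [ 0.67   -0.0937  0.0317] [ 0.6363 -0.1266  0.0275]
nose front max x [0.5788 0.5788 0.5788 0.5789 0.5789]
0.022001088400370683 [0.0237 0.0279 0.03  ]
```

View pics/w10.png

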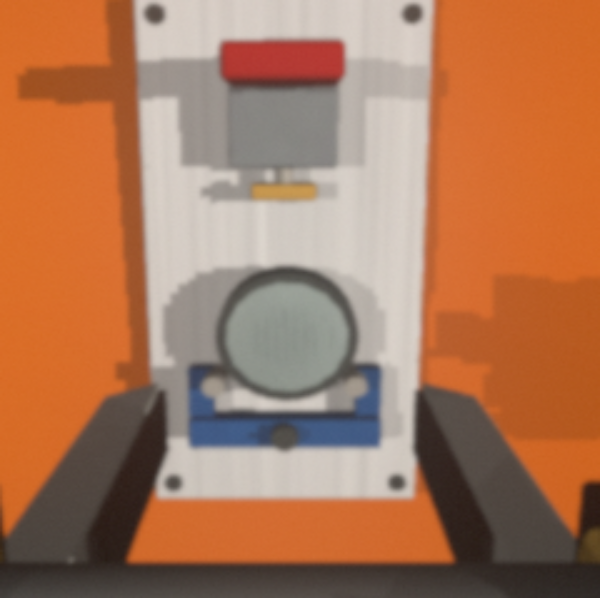

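The lens lies flat on the plate at crop (287,335), clear of the pins at (213,386) and (357,386), and the nose is at (284,190). Now I'll measure the remaining travel.

```bash
python3 - <<'E'
from h import *
np.set_printoptions(precision=4,suppress=True)
cal=vision.get_calibration("wrist")
f=lambda x,y,z:ray_z(cal,200+x/2.5,60+y/2.3,z)[:2]
print("pins",f(213,386,.03),f(357,386,.03)); print("glass centre",f(286.5,337,.028)); print("rim L,R",f(217,333,.027),f(357,333,.027),"rim front",f(287,398,.027))
print("tab rear top",f(223,43,.059),f(343,43,.059))
print("nose front",f(284,197,.025)); print("screws plate",f(155,14,.011),f(412,14,.011),f(173,482,.011),f(397,482,.011))
togo([.50,-.1238,.10],-.02)
E
```

```text
pins [ 0.6488 -0.1521] [ 0.65   -0.1017]
glass centre [ 0.6307 -0.1259]
rim L,R [ 0.6288 -0.1501] [ 0.6299 -0.1014] rim front [ 0.6553 -0.1263]
tab rear top [ 0.5287 -0.1415] [ 0.5294 -0.1075]
nose front [ 0.5785 -0.1256]
screws plate [ 0.5127 -0.1672] [ 0.5146 -0.0813] [ 0.697  -0.1713] [ 0.6989 -0.0849]
tcp [ 0.6241 -0.1254  0.1201] F [ 0.2227  0.1954 -0.0428] gap 0.05619164239525603 t 17.05
rot togo [-0.0016  0.0002 -0.0134] mm (in goal axes) [ 20.1341 124.0936  -0.858 ]
```

>>> drive_tool(claw=[0,0,0,0,0,0,0,0,0,0], translation=[[0,20,0],[0,40,0],[0,35,0],[0,17,0],[0,7,0],[0,0,0],[0,0,0],[20,0,0],[20,0,0],[0,0,0]], rot=[[-0.002,0,-0.013],[0,0,0],[0,0,0],[0,0,0],[0,0,0],[0,0,0],[0,0,0],[0,0,0],[0,0,0],[0,0,0]])

```text
time: 18.05
tcp_pos: [0.506, -0.1222, 0.075]
orientation: [-1.196, 1.216, 1.196]
force: [-0.2, 0.2, -0.0]
finger_gap: 0.0001
```

```bash
python3 - <<'E'
from h import *
np.set_printoptions(precision=4,suppress=True)
togo([.508,-.1234,.022],-.022)
E
```

```text
tcp [ 0.506  -0.1222  0.075 ] F [-0.1676  0.1604 -0.0315] gap 8.040234598249274e-05 t 18.05
rot togo [0.0044 0.0012 0.0013] mm (in goal axes) [52.954  -2.0512 -1.1389]
```

>>> drive_tool(claw=[0,0,0,0,0,0,0,0,0,0], translation=[[15,0,-1],[20,0,0],[12,0,0],[5,0,0],[0,0,0],[0,-3,0],[0,-2,0],[0,0,0],[0,0,0],[0,0,0]], rot=[[0.004,0,0],[0,0,0],[0,0,0],[0,0,0],[0,0,0],[0,0,0],[0,0,0],[0,0,0],[0,0,0],[0,0,0]])

```text
time: 19.05
tcp_pos: [0.5169, -0.1235, 0.0246]
orientation: [-1.196, 1.214, 1.19]
force: [-1.5, 0.7, -1.6]
finger_gap: 0.0005
```

>>> drive_tool(claw=[0,0,0,0,0,0,0,0,0,0], translation=[[0,-1,0],[0,-1,0],[0,-1,0],[0,-1,0],[0,-1,0],[0,-1,0],[0,-1,0],[0,-1,0],[0,0,0],[0,0,0]], rot=[[0,0,0],[0,0,0],[0,0,0],[0,0,0],[0,0,0],[0,0,0],[0,0,0],[0,0,0],[0,0,0],[0,0,0]])

```text
time: 20.05
tcp_pos: [0.5166, -0.1235, 0.0247]
orientation: [-1.188, 1.225, 1.201]
force: [-4.9, 1.7, 1.7]
finger_gap: 0.0008
```

```bash
python3 - <<'E'
from h import *
np.set_printoptions(precision=4,suppress=True)
togo([.5512,-.1243,.0246],-.022)
E
```

```text
tcp [ 0.5166 -0.1235  0.0247] F [-4.8978  1.6809  1.6889] gap 0.0007787683089038602 t 20.05
rot togo [ 0.0004  0.0013 -0.0097] mm (in goal axes) [  0.1134 -34.6227  -0.0689]
```

>>> drive_tool(claw=[0,0,0,0,0,0,0,0,0,0], translation=[[0,-2.5,0],[0,-3,0],[0,-3.5,0],[0,-3.5,0],[0,-3.5,0],[0,-3.5,0],[0,-3,0],[0,-2.5,0],[0,-1,0],[0,0,0]], rot=[[0,0,0],[0,0,0],[0,0,0],[0,0,0],[0,0,0],[0,0,0],[0,0,0],[0,0,0],[0,0,0],[0,0,0]])

```text
time: 21.05
tcp_pos: [0.5149, -0.1234, 0.0239]
orientation: [-1.157, 1.263, 1.239]
force: [-3.1, 1.3, 1.1]
finger_gap: 0.0005
```

```bash
python3 - <<'E'
from h import *
np.set_printoptions(precision=4,suppress=True)
togo([.5488,-.1243,.0246],-.022)
E
```

```text
tcp [ 0.5149 -0.1234  0.0239] F [-3.12    1.301   1.0975] gap 0.0005468361411316389 t 21.05
rot togo [-0.0028  0.0043 -0.0625] mm (in goal axes) [ -0.6607 -33.9361  -0.1814]
```

>>> drive_tool(claw=[0,0,0,0,0,0,0,0,0,0], translation=[[0,-3,0],[0,-3,0],[0,-3,0],[0,-3,0],[0,-3,0],[0,-3,0],[0,-3,0],[0,-3,0],[0,-3,0],[0,-3,0]], rot=[[0,0,-0.03],[0,0,-0.03],[0,0,-0.03],[0,0,-0.03],[0,0,-0.02],[0,0,-0.02],[0,0,-0.02],[0,0,-0.02],[0,0,-0.02],[0,0,-0.02]])

```text
time: 22.05
tcp_pos: [0.519, -0.123, 0.0218]
orientation: [-1.245, 1.122, 1.094]
force: [-8.8, 0.3, 4.7]
finger_gap: 0.0001
```

```bash
python3 - <<'E'
from h import *
np.set_printoptions(precision=4,suppress=True)
togo([.5488,-.1243,.0246],-.022)
E
```

```text
tcp [ 0.519  -0.123   0.0218] F [-8.8273  0.2665  4.716 ] gap 0.0001275280578705359 t 22.05
rot togo [-0.0063  0.0055  0.1314] mm (in goal axes) [ -2.7641 -29.8282  -0.6498]
```

>>> drive_tool(claw=[0,0,0,0,0,0,0,0,0,0], translation=[[0,-3,0],[0,-3,0],[0,-3,0],[0,-3,0],[0,-3,0],[0,-4,0],[0,-4,0],[0,-4,0],[0,-4,0],[0,-4,0]], rot=[[0,0,0.025],[0,0,0.025],[0,0,0.025],[0,0,0.025],[0,0,0.02],[0,0,-0.005],[0,0,-0.005],[0,0,-0.005],[0,0,-0.005],[0,0,-0.005]])

```text
time: 23.05
tcp_pos: [0.5208, -0.1248, 0.0199]
orientation: [-1.168, 1.244, 1.206]
force: [-9.7, -0.2, 8.4]
finger_gap: 0.0003
```

```bash
python3 - <<'E'
from h import *
np.set_printoptions(precision=4,suppress=True)
togo([.5488,-.1243,.0246],-.022)
E
```

```text
tcp [ 0.5208 -0.1248  0.0199] F [-9.6995 -0.2144  8.4054] gap 0.00030830024897731355 t 23.05
rot togo [-0.012   0.0027 -0.0285] mm (in goal axes) [ -4.7033 -27.9434   1.0781]
```

>>> drive_tool(claw=[0,0,0,0,0,0,0,0,0,0], translation=[[-2,-4,0],[-2,-4,0],[-1,-5,0],[-1,-5,0],[-1,-5,0],[-1,-5,0],[-1,-5,0],[-1,-5,0],[-1,-5,0],[-1,-5,0]], rot=[[-0.006,0,-0.02],[-0.006,0,-0.015],[0,0,-0.006],[0,0,-0.006],[0,0,-0.006],[0,0,-0.006],[0,0,-0.006],[0,0,-0.006],[0,0,-0.006],[0,0,-0.006]])

```text
time: 24.05
tcp_pos: [0.5264, -0.125, 0.0215]
orientation: [-1.174, 1.239, 1.207]
force: [-9.9, 1.5, 3.5]
finger_gap: 0.0006
```

```bash
python3 - <<'E'
from h import *
np.set_printoptions(precision=4,suppress=True)
togo([.5488,-.1243,.0246],-.022)
cal=vision.get_calibration("wrist");im,d=vision.camera("wrist");save("w11",im)
for cam in("top",):
    im,P,k=lens_fit(cam); r=im.astype(int); m=(r[...,0]>80)&(r[...,1]<25)&(r[...,2]<25)&(P[...,2]>.045); print("red",m.sum(),P[m].mean(0) if m.sum() else 0)
E
```

```text
tcp [ 0.5264 -0.125   0.0215] F [-9.8584  1.529   3.5265] gap 0.0006473416884010008 t 24.05
rot togo [-0.0065  0.0023 -0.0247] mm (in goal axes) [ -3.0985 -22.4262   1.2425]
red 0 0
```

>>> drive_tool(claw=[0,0,0,0,0,0,0,0,0,0], translation=[[-2,-5,1],[-1,-6,0],[-1,-6,0],[-1,-6,0],[-1,-6,0],[-1,-6,0],[-1,-6,0],[-1,-6,0],[-1,-5,0],[-1,-5,0]], rot=[[-0.006,0,-0.015],[0,0,-0.01],[0,0,-0.008],[0,0,-0.008],[0,0,-0.008],[0,0,-0.008],[0,0,-0.008],[0,0,-0.008],[0,0,-0.006],[0,0,-0.006]])

```text
time: 25.15
tcp_pos: [0.5393, -0.1252, 0.0218]
orientation: [-1.176, 1.239, 1.204]
force: [-9.8, 0.4, 4.0]
finger_gap: 0.0001
```

```bash
cat > sc.py <<'E'
from h import *
np.set_printoptions(precision=4,suppress=True)
togo([.5488,-.1243,.0246],-.022)
cal=vision.get_calibration("scene");im,d=vision.camera("scene");r=im.astype(int)
u,v=map(int,w2pix(cal,[.6,-.126,.02])); print(u,v)
save("s2raw",im); save("s2",cv2.resize(im[v-45:v+45,u-60:u+60],None,fx=6.5,fy=6.5,interpolation=2))
im,P,k=lens_fit("scene")
red=(im[...,0]>2.5*im[...,1].astype(int))&(im[...,1]<40)&(abs(P[...,1]+.126)<.03)&(P[...,0]>.5)&(P[...,0]<.6)&(P[...,2]>.03)
print("red",red.sum(),P[red].min(0),P[red].max(0),P[red].mean(0)) if red.sum() else 0
E
python3 sc.py; python3 -c "
import cv2,numpy as np;i=cv2.imread('pics/s2raw.png')"
```

```text
tcp [ 0.5393 -0.1252  0.0218] F [-9.7565  0.4095  4.0222] gap 0.00012476236846448933 t 25.15
rot togo [-0.0077  0.0009 -0.0228] mm (in goal axes) [-2.8066 -9.4916  1.0992]
275 227
red 74 [ 0.5526 -0.1422  0.0319] [ 0.5613 -0.1124  0.0618] [ 0.559  -0.1282  0.0491]
```

View pics/s2.png

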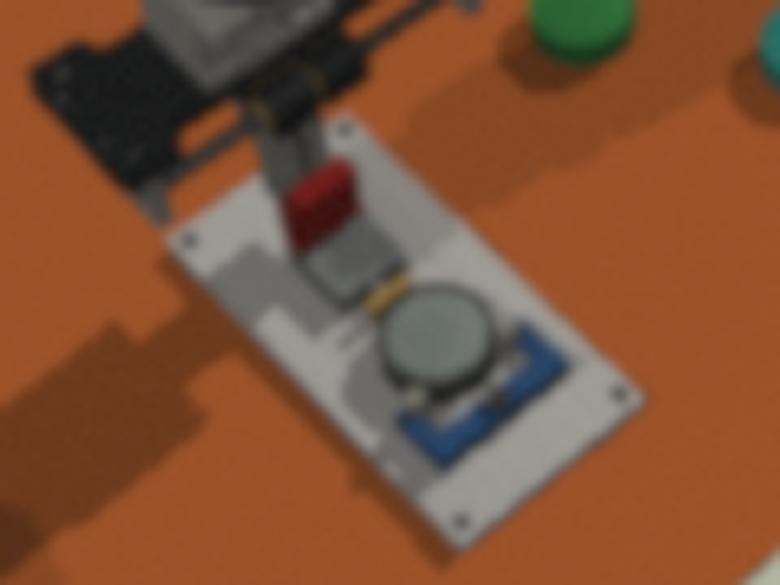

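The nose is a few mm short of the lens, everything is still in line, and the stop is unmoved. Drag reads a steady 9.8 N, so I'll finish by force, targeting about 15 N.

>>> drive_tool(claw=[0,0,0,0,0,0,0,0,0,0], translation=[[-1,-5,1],[-1,-5,0],[-1,-5,0],[-1,-5,0],[-1,-5,0],[-1,-5,0],[-1,-5,0],[-1,-5,0],[-1,-5,0],[-1,-5,0]], rot=[[-0.006,0,-0.015],[0,0,-0.008],[0,0,-0.006],[0,0,-0.006],[0,0,-0.006],[0,0,-0.006],[0,0,-0.006],[0,0,-0.006],[0,0,-0.006],[0,0,-0.006]])

```text
time: 26.25
tcp_pos: [0.5457, -0.1254, 0.0219]
orientation: [-1.171, 1.249, 1.211]
force: [-10.1, 0.2, 3.6]
finger_gap: 0.0003
```

```bash
python3 sc.py; python3 - <<'E'
from h import *
im,P,k=lens_fit("top",(.6,.66,-.165,-.09)); h=k&(P[...,2]>.022)&(P[...,2]<.034); print("top lens+pins",h.sum(),P[h].mean(0),P[h][:,0].min())
im,P,k=lens_fit("scene",(.6,.66,-.165,-.09)); h=k&(P[...,2]>.022)&(P[...,2]<.034); print("scene lens+pins",h.sum(),P[h].mean(0),P[h][:,0].min())
E
```

```text
tcp [ 0.5457 -0.1254  0.0219] F [-10.1179   0.2318   3.5662] gap 0.00030898674051454327 t 26.25
rot togo [-0.0087 -0.001  -0.0343] mm (in goal axes) [-2.7179 -3.0293  1.1218]
275 227
red 72 [ 0.5597 -0.1423  0.0305] [ 0.5694 -0.1141  0.0616] [ 0.5658 -0.1285  0.0495]
top lens+pins 57 [ 0.63430967 -0.10781889  0.02722992] 0.6137249127862775
scene lens+pins 283 [ 0.63271736 -0.12884116  0.02739893] 0.6002994535633592
```

>>> drive_tool(claw=[0,0,0,0,0,0,0,0,0,0], translation=[[-1,-5,1],[-1,-5,0],[-1,-5,0],[-1,-5,0],[-1,-5,0],[-1,-5,0],[-1,-4,0],[-1,-4,0],[-1,-4,0],[-1,-4,0]], rot=[[-0.006,0,-0.012],[0,0,-0.008],[0,0,-0.006],[0,0,-0.006],[0,0,-0.006],[0,0,-0.006],[0,0,-0.006],[0,0,-0.006],[0,0,-0.006],[0,0,-0.006]])

```text
time: 27.45
tcp_pos: [0.546, -0.1254, 0.0221]
orientation: [-1.162, 1.265, 1.223]
force: [-9.5, 1.0, 3.4]
finger_gap: 0.0004
```

```bash
python3 sc.py
```

```text
tcp [ 0.546  -0.1254  0.0221] F [-9.4609  0.9665  3.3609] gap 0.00038516580891300323 t 27.45
rot togo [-0.01   -0.0032 -0.0534] mm (in goal axes) [-2.481  -2.7966  1.1809]
275 227
red 74 [ 0.5604 -0.1428  0.03  ] [ 0.5698 -0.1151  0.0619] [ 0.5661 -0.1284  0.049 ]
```

>>> drive_tool(claw=[0,0,0,0,0,0,0,0,0,0], translation=[[-1,-5,1],[-1,-5,0],[-1,-5,0],[-1,-5,0],[-1,-5,0],[-1,-5,0],[-1,-5,0],[-1,-5,0],[-1,-5,0],[-1,-5,0]], rot=[[-0.006,0,-0.014],[0,0,-0.014],[0,0,-0.014],[0,0,-0.012],[0,0,-0.01],[0,0,-0.01],[0,0,-0.01],[0,0,-0.01],[0,0,-0.01],[0,0,-0.01]])

```text
time: 28.55
tcp_pos: [0.5468, -0.1255, 0.0219]
orientation: [-1.174, 1.252, 1.205]
force: [-11.2, 1.2, 5.1]
finger_gap: 0.0006
```

```bash
python3 sc.py
```

```text
tcp [ 0.5468 -0.1255  0.0219] F [-11.216    1.2409   5.1075] gap 0.0005988577776823637 t 28.55
rot togo [-0.0111 -0.0061 -0.0314] mm (in goal axes) [-2.7156 -1.9984  1.2765]
275 227
red 76 [ 0.559  -0.143   0.0303] [ 0.5695 -0.1134  0.0624] [ 0.5662 -0.1287  0.0486]
```

```bash
python3 - <<'E'
from h import *
np.set_printoptions(precision=4,suppress=True)
cal=vision.get_calibration("scene");im,P,k=lens_fit("scene")
for r in vision.place_of("scene","lens_center"): print("place",round(r["confidence"],2),w(None,r["at"],cal))
for r in vision.cut_out("scene","lens_center"):
    ys,xs=np.nonzero(r["mask"]); Q=P[r["mask"]]; t=Q[Q[:,2]>np.percentile(Q[:,2],40)]
    print("mask",round(r["confidence"],2),len(xs),"mid",(xs.min()+xs.max())/2,(ys.min()+ys.max())/2,ray_z(cal,xs.mean(),ys.mean(),Q[:,2].max()-.004),"depth top mean",t.mean(0),"ext",np.percentile(Q,2,axis=0)[:2],np.percentile(Q,98,axis=0)[:2])
# brass
b=(im[...,0]>1.25*im[...,2])&(P[...,0]>.57)&(P[...,0]<.63)&(abs(P[...,1]+.126)<.02)&(P[...,2]>.013)&(P[...,2]<.04)
print("brass",b.sum(),P[b].mean(0),P[b].min(0),P[b].max(0))
u,v=map(int,w2pix(cal,[.62,-.126,.02]));save("s3",cv2.resize(im[v-28:v+28,u-38:u+38],None,fx=10,fy=10,interpolation=2))
E
```

```text
place 0.67 [0.5345 0.2359 0.0136]
place 0.64 [ 0.6343 -0.1282  0.0181]
place 0.61 [0.6259 0.1024 0.0104]
place 0.55 [0.5373 0.0401 0.0077]
mask 0.86 262 mid 282.0 235.0 [ 1.0874 -0.426   0.9323] depth top mean [ 0.6402 -0.1337  0.0404] ext [ 0.612  -0.1522] [ 0.6574 -0.1081]
mask 0.69 235 mid 339.0 188.0 [ 1.0874 -0.425   0.9323] depth top mean [0.633  0.0925 0.0335] ext [0.601  0.0766] [0.6503 0.1301]
mask 0.56 203 mid 347.5 150.0 [0.5408 0.2255 0.0212] depth top mean [0.5355 0.2297 0.0205] ext [0.5112 0.2065] [0.5599 0.255 ]
mask 0.51 211 mid 303.5 183.5 [0.5432 0.0327 0.0223] depth top mean [0.5382 0.0377 0.0208] ext [0.5151 0.0142] [0.5615 0.059 ]
brass 27 [ 0.6054 -0.1284  0.0244] [ 0.5956 -0.139   0.015 ] [ 0.6122 -0.116   0.0304]
```

View pics/s3.png

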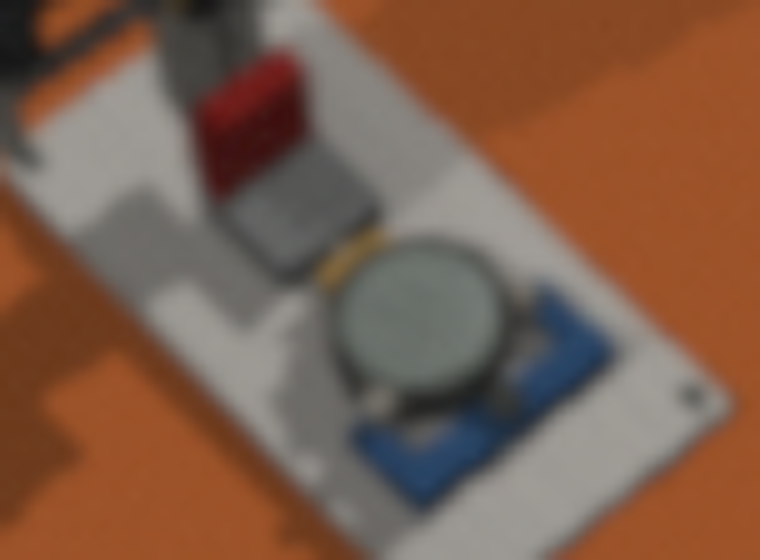

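The nose bears on the lens, and the lens sits against both pins. Now I'll raise the force in small steps.

>>> drive_tool(claw=[0,0,0,0,0,0,0,0,0,0], translation=[[-1,-5,1],[-1,-5,0],[-1,-5,0],[-1,-5.5,0],[-1,-5.5,0],[-1,-5.5,0],[-1,-5.5,0],[-1,-5.5,0],[-1,-5.5,0],[-1,-5.5,0]], rot=[[-0.006,0,-0.01],[0,0,-0.01],[0,0,-0.01],[0,0,-0.01],[0,0,-0.01],[0,0,-0.01],[0,0,-0.01],[0,0,-0.01],[0,0,-0.01],[0,0,-0.01]])

```text
time: 29.8
tcp_pos: [0.5469, -0.1257, 0.0219]
orientation: [-1.176, 1.255, 1.202]
force: [-11.6, 1.1, 6.0]
finger_gap: 0.0007
```

```bash
python3 sc.py
```

```text
tcp [ 0.5469 -0.1257  0.0219] F [-11.6323   1.0528   5.9901] gap 0.0006954635700176929 t 29.8
rot togo [-0.012  -0.0099 -0.0313] mm (in goal axes) [-2.7123 -1.8442  1.403 ]
275 227
red 76 [ 0.5595 -0.143   0.0314] [ 0.5699 -0.1139  0.0614] [ 0.5664 -0.1286  0.0487]
```

>>> drive_tool(claw=[0,0,0,0,0,0,0,0,0,0], translation=[[-1,-5.5,1],[-1,-6,0.5],[-1,-6,0.5],[-1,-6.5,0.5],[-1,-6.5,0],[-1,-6.5,0],[-1,-6.5,0],[-1,-6.5,0],[-1,-6.5,0],[-1,-6.5,0]], rot=[[-0.006,-0.003,-0.012],[0,0,-0.012],[0,0,-0.012],[0,0,-0.012],[0,0,-0.012],[0,0,-0.012],[0,0,-0.012],[0,0,-0.012],[0,0,-0.012],[0,0,-0.012]])

```text
time: 30.9
tcp_pos: [0.5475, -0.1258, 0.0218]
orientation: [-1.18, 1.256, 1.196]
force: [-14.4, 1.2, 9.0]
finger_gap: 0.0006
```

```bash
python3 sc.py
```

```text
tcp [ 0.5475 -0.1258  0.0218] F [-14.388    1.2336   8.9909] gap 0.0005727926885916119 t 30.9
rot togo [-0.0137 -0.0141 -0.0275] mm (in goal axes) [-2.7748 -1.2986  1.5256]
275 227
red 72 [ 0.5608 -0.143   0.0312] [ 0.5706 -0.1155  0.0611] [ 0.5664 -0.1287  0.0492]
```

14.4 N on the tab means about 4.4 N on the spring, or roughly 0.75 mm, which is inside the window. Retreating straight back, then up.

>>> drive_tool(claw=[0,0,0,0,0,0,0,0,0,0], translation=[[0,2,0],[0,4,0],[0,8,0],[0,8,0],[0,4,0],[0,0,0],[-20,0,0],[-30,0,0],[-40,0,0],[0,0,0]], rot=[[0,0,0],[0,0,0],[0,0,0],[0,0,0],[0,0,0],[0,0,0],[0,0,0],[0,0,0],[0,0,0],[0,0,0]])

```text
time: 32.0
tcp_pos: [0.5287, -0.1228, 0.1157]
orientation: [-1.185, 1.244, 1.187]
force: [1.1, -0.4, 0.3]
finger_gap: 0.0007
```

```bash
python3 sc.py; python3 - <<'E'
from h import *
np.set_printoptions(precision=4,suppress=True)
cal=vision.get_calibration("wrist");im,d=vision.camera("wrist");save("w12",im)
for l in ("lens_center","block_tab","block","nest","nest_mid"):
    for r in vision.place_of("wrist",l)[:1]: print(l,r["confidence"],w(None,r["at"],cal))
E
```

```text
tcp [ 0.5287 -0.1228  0.1157] F [ 1.0786 -0.4405  0.3029] gap 0.000744939444358188 t 32.0
rot togo [-0.0139 -0.0114 -0.0133] mm (in goal axes) [ 91.0857 -20.0988  -1.0167]
275 227
red 64 [ 0.5638 -0.1426  0.0307] [ 0.5693 -0.115   0.0623] [ 0.5675 -0.129   0.0469]
lens_center 0.92 [0.6312 0.0984 0.0136]
```

>>> drive_tool(claw=[0,0,0,60,60,60,60,60,60,60], translation=[[-10,0,0],[0,-20,-1],[0,-35,-1],[0,-25,0],[0,-10,0],[0,0,0],[0,0,0],[0,0,0],[0,0,0],[0,0,0]], rot=[[-0.013,-0.011,-0.013],[0,0,0],[0,0,0],[0,0,0],[0,0,0],[0,0,0],[0,0,0],[0,0,0],[0,0,0],[0,0,0]])

```text
time: 33.4
tcp_pos: [0.612, -0.1278, 0.1202]
orientation: [-1.184, 1.226, 1.208]
force: [-0.6, 0.2, 0.8]
finger_gap: 0.0527
```

```bash
python3 - <<'E'
from h import *
np.set_printoptions(precision=4,suppress=True)
cal=vision.get_calibration("wrist");im,P,k=lens_fit("wrist",(.59,.675,-.165,-.09));save("w13",im)
z=P[...,2]; rot=lambda q:(q-np.array([.6494,-.1267]))@np.array([[np.cos(-.022),-np.sin(-.022)],[np.sin(-.022),np.cos(-.022)]])
hi=k&(z>.0285)&(z<.036)
n,lab,st,ce=cv2.connectedComponentsWithStats((k&(z>.0245)&(z<.034)).astype(np.uint8))
for i in range(1,n):
    if st[i,4]>15: print("comp",st[i,4],P[lab==i].mean(0),P[lab==i].min(0)[:2],P[lab==i].max(0)[:2])
g=im.astype(int); blue=(g[...,2]>1.4*g[...,0])&k; print("blue",blue.sum(),P[blue].min(0),P[blue].max(0),P[blue].mean(0))
glass=k&(z>.0265)&(z<.033)&(g[...,1]>=g[...,0])&(g[...,1]>70)&~blue
n,lab,st,ce=cv2.connectedComponentsWithStats(glass.astype(np.uint8)); i=1+np.argmax(st[1:,4]); m=(lab==i).astype(np.uint8)
c=max(cv2.findContours(m,0,1)[0],key=len); e=cv2.fitEllipse(c); p=ray_z(cal,*e[0],.028);print("glass",st[i,4],e,p)
Q=P[lab==i];A=np.c_[Q[:,:2]-Q[:,:2].mean(0),np.ones(len(Q))];f=np.linalg.lstsq(A,z[lab==i],rcond=None)[0];print("tilt",f[:2],"z",f[2])
for s in (-1,1):
  pin=(z>.0265)&(z<.034)&(abs(P[...,0]-.6494)<.006)&(abs(P[...,1]+.1267-s*.0255)<.0045);print("pin",pin.sum(),P[pin].mean(0))
b=(g[...,0]>1.5*g[...,2])&(P[...,0]>.57)&(P[...,0]<.63)&(abs(P[...,1]+.126)<.02)&(z>.013)&(z<.035);print("brass",b.sum(),P[b].mean(0),P[b][:,0].max())
print(status.get_obs()["tcp_pos"])
E
```

```text
comp 392 [ 0.5942 -0.1263  0.0258] [ 0.5901 -0.1443] [ 0.5985 -0.1089]
comp 2653 [ 0.6338 -0.1274  0.0282] [ 0.6033 -0.1566] [ 0.6596 -0.0988]
comp 31 [ 0.6698 -0.1567  0.0249] [ 0.664  -0.1606] [ 0.674  -0.1525]
comp 161 [ 0.67   -0.1262  0.0275] [ 0.6647 -0.1359] [ 0.6747 -0.1104]
blue 1028 [ 0.6445 -0.1618  0.0164] [ 0.675  -0.0933  0.0268] [ 0.6659 -0.1282  0.0231]
glass 1856 ((316.00628662109375, 224.4172821044922), (47.76782989501953, 48.555076599121094), 88.55097198486328) [ 0.6346 -0.127   0.028 ]
tilt [-0.0065 -0.0028] z 0.02850768713869683
pin 80 [ 0.6475 -0.1524  0.0297]
pin 70 [ 0.6486 -0.1024  0.0297]
brass 208 [ 0.6072 -0.1265  0.0242] 0.6123392424271564
[ 0.612  -0.1278  0.1202]
```

```bash
python3 - <<'E'
from rig import arm
print(arm.close_job())
E
```

```text
the job is handed in; nothing more can be done
None
```

The steel-rimmed glass lens is lying flat in the nest against both pins, held by the sprung nose, and the job is handed in at about 33.5 s on the robot's clock. No verdict came back, so these are my own last checks:

| Check | Result |
|---|---|
| Lens position | (0.6346, −0.127); seated position worked out from the pins is x ≈ 0.635 |
| Centring between the pins | about 0.1 mm off |
| Tilt | under 0.01 rad |
| Nose against the lens | brass front at x ≈ 0.61, which is the lens's rear edge |
| Last push on the tab | 14.4 N, so about 4.4 N on the lens (spring about 0.75 mm compressed) |
| Robot | about 0.1 m above the parts, not touching anything |

- **Force reading:** the spring force is inferred from the tab force minus the 10 N drag. After letting go the force sensor still read about 1 N, so the true value could be up to 5.5 N, still well inside the 2–8 N limit. I did not measure the spring compression itself.
- **First grasp missed:** the fingertips are about 8 mm behind the reported TCP, not 25 mm ahead as the notes say. The jaws closed above the lens without moving it, and I corrected for this before trying again.
- **Tool tilt while pushing:** the tool drifted in tilt under load, by up to about 0.13 rad, so I worked by force for the final push.
- **Bystanders:** I never aimed for them and saw no contact, but I did not measure their positions again at the end.

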